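# Set the egg timer: past the top mark, back to three minutes

## Task

Set the yellow egg timer for a three-minute egg: turn its dial clockwise until the pointer is past the red five-minute mark at the top of the scale, then turn it back to the green three-minute mark and let go. Leave the blue timer's dial as it is and do not shove the white bowl.

Things in the scene. Friction and masses are not known exactly. Their poses are not given: they have to be found in the camera images.
- timer (a joint): Dial of the YELLOW timer, rad: 0 = pointer on the zero mark, growing clockwise seen from above, 0.209 per minute. Marks on the white ring: thin black at 0, 1, 2, 4 min, wide green at 3 min (0.628), wide red at 5 min (1.047), the top. Stop at 1.5. Starts between 0 and 0.25; light friction (0.04 N m); stays where left, does not run down. Housing 86 mm across, 32 mm high, does not move.
- timer_grip (a point): Grip point on the yellow dial's upright axis, 56 mm above the table; turns with the dial. Black grip bar 50 x 14 mm, 30 mm high, centred here, its top 12 mm above; dial face (60 mm disc) 18 mm below. x: along the bar to the pointer end (white line and spot); y: across; z: up. Timer yaw varies 35 degrees, left or right side. No other thing within 100 mm; all in reach under 70 mm high.
- blue_pointer (a point): Pointer of the BLUE timer, alike but for colour, on the other side of the table; leave it as it is. The point is on its dial, 28 mm from its turning axis and 38 mm above the table; x points outward from the axis.
- bowl: White ceramic bowl, 130 mm across the rim, 50 mm high, loose on the table beyond the timers; origin at the centre of its underside.
Things that resemble listed ones, but are neither listed nor needed, are in the scene too. Leave any turquoise look-alike of the part that bears timer alone.

How it is judged:
On the way:
1. the yellow timer's pointer is past the red five-minute mark (value of joint timer above 1.05 rad), for 0.05 s.
At the end, for the whole second after the job is handed in: The yellow timer's dial, having been past the red mark, stands still within 10 degrees of the green three-minute mark (0.453 to 0.803 rad); the blue timer's pointer is within 6 mm of where it was, and the bowl within 20 mm (value of joint timer between 0.453 and 0.803 rad and velocity of joint timer between -0.05 and 0.05 rad/s and distance of blue_pointer from where it was at the start of the episode below 0.006 m and distance of bowl from where it was at the start of the episode below 0.02 m); the robot touches nothing.
It fails at once if the blue timer's dial is turned (pointer moved more than 6 mm) (distance of blue_pointer from where it was at the start of the episode above 0.006 m).
It fails at once if the bowl is shoved more than 20 mm (distance of bowl from where it was at the start of the episode above 0.02 m).
It also fails if it takes over 32 s, if anything falls off the work surface, if the arm or the gripper's body presses on something with over 40 N, if the wrist force passes 120 N, or if a joint passes its speed limit or range.

## Robot

A 6-joint arm with a two-finger parallel gripper is mounted at the origin on the work surface. World frame = base frame: x ahead of the robot, y to its left, z up, the work surface at z = 0. Lengths are in m, angles in rad, forces in N, time in s.
With the tool pointing down it reaches from about 0.375 to 0.9 m from the base axis. Payload 3.1 kg.
Tool frame: the origin (TCP) lies at the very end of the fingers, on their centre line; the grasp point (between the pads) lies 19 mm behind it; z points along the fingers, y is the line along which they close (so a half turn about z gives the same grasp; the last joint's range is limited). The gripper opens to 87 mm and grips with 3 to 60 N. Pads are 19 mm wide; open, the fingers measure 117 mm over their backs; the gripper's body (75 mm by 190 mm) begins 51 mm behind the grasp point.
Start: joints at [-1.325, 0.527, 1.433, -0, 1.181, -0.178], TCP at [0.258, -0.569, 0.223] pointing down, gripper open.
Joint ranges: [-3.08, 3.08], [-0.75, 2.2], [0.22, 2.44], [-1.43, 4.57], [0, 2.65], [-2.85, 2.85]. Speed limits (rad/s): [2.79, 2.79, 3.14, 3.14, 3.14, 3.14].

## Interface

Orientations are given as a unit quaternion [w, x, y, z].
In Python, from plant import arm gives the robot as it stands.
- The arm moves only by the shell command python3 -m jog 'ROWS' [FORCE]. ROWS is JSON, a list of rows, each a list of 5 numbers: the closure, from 0 (fully open) to 1 (shut), then the shift along the world's x, y, z in mm, then the turn about the world's z in degrees. A call has 1 to 12 rows; each row is the pose to reach, as a shift and turn from the pose commanded when the call began; what a row does not reach only later rows make up. A row lasts 1/8 s, in which the tool goes at most 62.5 mm and 10.7 degrees, less where a joint would pass 70% of its speed; a pose out of reach is approached as far as the arm can. A call with a gripper value outside its range is refused whole. The fingers move at their own pace and stop on an object; FORCE is the grip in N (left out, the last holds). Time passes only in rows, so rows that repeat a pose let the fingers close. It gives the time, the measured TCP pose, the force and the opening at its end, in the units of the state.
- arm.get_obs(): the state, without advancing time (a new reading comes with each control period).
- arm.get_image(name): name is "scene" or "top"; returns a dict with "img" (420x560x3 uint8, red, green, blue), "range_z" (420x560 float32, m along the optical axis (not along the pixel's ray), 0 where there is no reading), "fovy" (degrees; the focal length in pixels is half the picture's height over the tangent of half this angle, whatever the lens; pixels are square), "cx", "cy" (the principal point, pixels), "dist" ([k1, k2, p1, p2, k3] as OpenCV has them; the pictures are not rectified), "world_to_cam" (4x4, takes a point from world to camera coordinates). Camera axes: x right, y down, z forward; pixel columns grow to the right and rows downward; lengths in m; the calibration is good to about 2 mm. A picture is of the moment at which its call begins.
- arm.finish_job(): hands the job in, once; it reports no verdict.
The state is a dict: "clock": time; "joints": joint angles; "dq": joint speeds; "tau": joint torques, N m; "tool_pos": TCP position; "eef_rot": TCP orientation; "force": force on the tool from outside, world axes, zero at the start; "moment": the same for the moment, N m; "finger_gap": finger opening in m.
Only numpy, scipy, OpenCV 4.12 (cv2) and the standard library are available. Lean on these libraries where they do the work, as an engineer would, in place of code of your own. Each camera call takes 0.05 s, during which the arm holds its last target. There are 200 camera calls.

## Working session

There is one attempt and no reset: what is moved stays moved. The work goes in short steps, Python scripts to look and compute and a shell command to move; the robot and the scene stay as the last step left them, time stands still between calls to the robot, and variables do not carry over. Pictures are saved under pics/ and viewed, on a budget of 10 in all, crops included, one or two more only if the job needs it, and the job is handed in when it is done.

```bash
mkdir -p pics
cat > h.py <<'E'
import numpy as np, cv2, pickle
from plant import arm
def snap(n,tag):
    d=arm.get_image(n); pickle.dump(d,open(f'pics/{tag}.pkl','wb'))
    cv2.imwrite(f'pics/{tag}.png',d['img'][:,:,::-1]); return d
def load(tag): return pickle.load(open(f'pics/{tag}.pkl','rb'))
def K(d):
    f=d['img'].shape[0]/2/np.tan(np.radians(d['fovy'])/2)
    return np.array([[f,0,d['cx']],[0,f,d['cy']],[0,0,1.]])
def onplane(d,uv,z):
    "pixels -> world points at height z"
    p=cv2.undistortPoints(np.array(uv,float).reshape(-1,1,2),K(d),np.array(d['dist'],float)).reshape(-1,2)
    T=np.linalg.inv(d['world_to_cam']); r=np.c_[p,np.ones(len(p))]@T[:3,:3].T; o=T[:3,3]
    return o+r*((z-o[2])/r[:,2])[:,None]
def crop(d,u0,v0,u1,v1,s,tag):
    cv2.imwrite(f'pics/{tag}.png',cv2.resize(d['img'][v0:v1,u0:u1,::-1],None,fx=s,fy=s,interpolation=cv2.INTER_CUBIC))
E
python3 - <<'E'
from h import *
a=snap('top','t0'); b=snap('scene','s0')
cv2.imwrite('pics/both.png',np.vstack([a['img'],b['img']])[:,:,::-1][:, :])
print(a['dist'],np.linalg.inv(a['world_to_cam'])[:3,3]); o=arm.get_obs(); print(o['tool_pos'],o['eef_rot'],o['finger_gap'],o['clock'])
E
```

```text
[-0.09574562  0.          0.          0.          0.        ] [ 0.43648068 -0.03910984  0.79485411]
[ 0.25744533 -0.56879357  0.22166156] [-9.75493711e-04  9.77526855e-01  2.10808668e-01 -4.64177750e-05] 0.08683502799949382 0.1
```

View pics/t0.png

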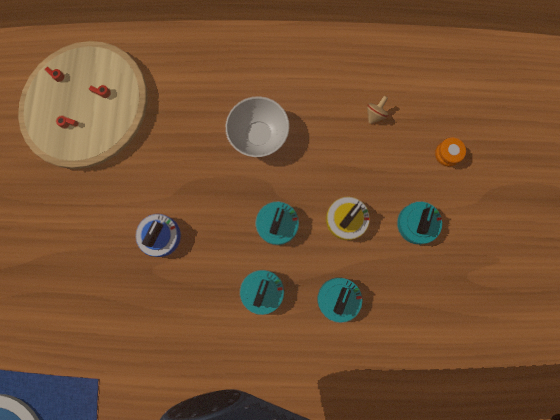

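View pics/s0.png

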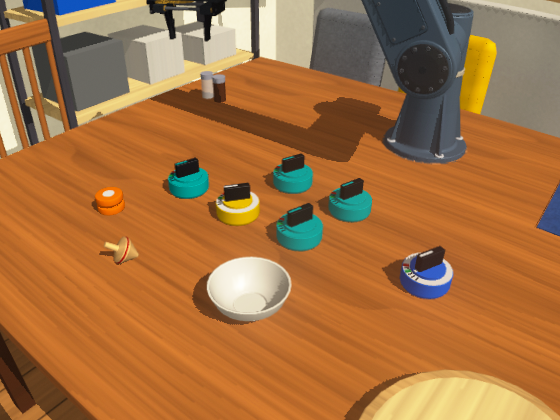

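Top view: the yellow timer is at (348,218). Things that could be mistaken for it are the blue timer at (158,236) and the turquoise ones at (277,223), (420,223), (262,292) and (341,300). The orange knob-like thing is at (453,151) and the bowl at (257,128). I choose the yellow one at (348,218) and check it in a crop.

Run:
```python
from h import *
d=load('t0'); crop(d,308,180,388,260,7.5,'c0')
```

```text
(no output)
```

View pics/c0.png

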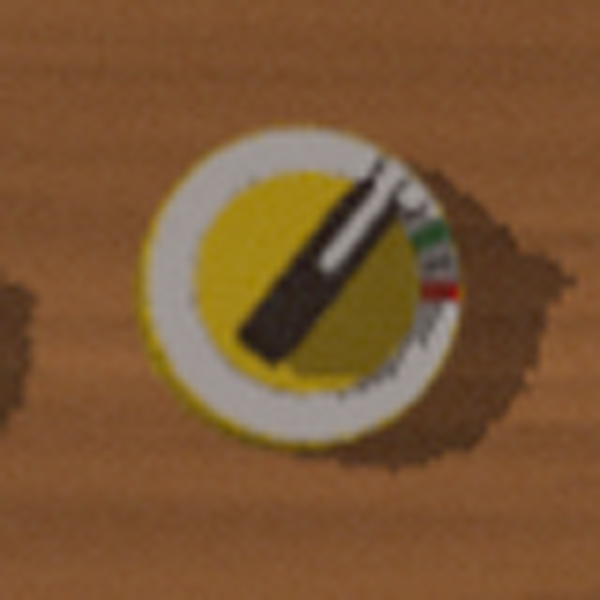

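Crop: yellow housing, white ring centred near (302,286) in the crop. The red mark is at (440,291), the green at (430,236), and the pointer end is at the upper right (~(395,175)), so this is the right timer.

Run:
```python
from h import *
d=load('t0')
c=lambda P:np.array(P)/7.5-0.5+0.5/7.5+[308,180]
ring=c([[143,285],[460,285],[302,127],[302,443]]); R=onplane(d,ring,.033); print(R,R.mean(0))
C=R.mean(0)
M=onplane(d,c([[440,291],[430,236],[387,165]]),.033)
a=np.degrees(np.arctan2(*(M-C)[:,[1,0]].T)); print('red, green, pointer spot? az',a)
B=onplane(d,c([[388,172],[260,350],[328,268],[385,187]]),.068); print(B,B[:2].mean(0))
for p,q in((1,0),(2,3)): print(np.degrees(np.arctan2(*(B[q]-B[p])[[1,0]])))
# dark blob on top: depth based
z=d['range_z']; v,u=np.mgrid[190:250,320:380]; zz=z[v,u].ravel(); uv=np.c_[u.ravel(),v.ravel()]
p=cv2.undistortPoints(uv.reshape(-1,1,2).astype(float),K(d),np.array(d['dist'],float)).reshape(-1,2)
P=np.c_[p*zz[:,None],zz,np.ones(len(zz))]@np.linalg.inv(d['world_to_cam']).T
t=P[P[:,2]>.058][:,:3]; print(len(t),t.mean(0),cv2.minAreaRect(t[:,:2].astype(np.float32)*1000))
w,V=np.linalg.eigh(np.cov(t[:,:2].T));print(np.degrees(np.arctan2(V[1,1],V[0,1])))
o=arm.get_obs(); from scipy.spatial.transform import Rotation as Ro
q=o['eef_rot']; m=Ro.from_quat([*q[1:],q[0]]).as_matrix(); print(m,np.degrees(np.arctan2(m[1,1],m[0,1])))
for n,uv in dict(blue=(158,236),tl=(277,223),tr=(420,223),b1=(262,292),b2=(341,300),bowl=(257,128)).items(): print(n,onplane(d,[uv],.035)[0])
```

```text
[[ 0.53761349 -0.11669735  0.033     ]
 [ 0.53936986 -0.20116765  0.033     ]
 [ 0.58113727 -0.15910117  0.033     ]
 [ 0.49654326 -0.15891298  0.033     ]] [ 0.53866597 -0.15896979  0.033     ]
red, green, pointer spot? az [-91.57683222 -68.21468788 -35.05981418]
[[ 0.56331466 -0.17556415  0.068     ]
 [ 0.5170544  -0.14279958  0.068     ]
 [ 0.5382939  -0.16008965  0.068     ]
 [ 0.55942141 -0.17476452  0.068     ]] [ 0.54018453 -0.15918186  0.068     ]
-35.308648763424166
-34.78331806730404
207 [ 0.5339834  -0.15406737  0.09270862] ((492.2165832519531, -111.19910430908203), (19.948410034179688, 181.1503448486328), 43.99357604980469)
132.64410563155803
[[ 9.11119407e-01  4.12142178e-01 -5.02034303e-04]
 [ 4.12142359e-01 -9.11117508e-01  1.88757206e-03]
 [ 3.20535816e-04 -1.92671314e-03 -9.99998093e-01]] -65.66047762401917
blue [0.4928963  0.21822229 0.035     ]
tl [ 0.52441359 -0.01838631  0.035     ]
tr [ 0.53023644 -0.30378654  0.035     ]
b1 [0.38944161 0.00729821 0.035     ]
b2 [ 0.37737399 -0.14560682  0.035     ]
bowl [0.72078882 0.02797175 0.035     ]
```

```bash
python3 -m jog '[[0,15,22,0,8],[0,40,60,-5,18],[0,65,96,-15,28],[0,90,132,-25,38],[0,118,172,-35,49],[0,146,212,-45,60],[0,174,254,-55,71],[0,202,296,-65,82],[0,230,336,-75,93],[0,256,374,-85,104],[0,275,402,-90,114],[0,282,410,-90,120.7]]' 10
python3 -m jog '[[0,0,0,0,0],[0,0,0,0,0]]'
python3 - <<'E'
from h import *
o=arm.get_obs();q=o['eef_rot'];from scipy.spatial.transform import Rotation as Ro
m=Ro.from_quat([*q[1:],q[0]]).as_matrix();print(o['clock'],o['tool_pos'],o['joints'],o['force'],np.degrees(np.arctan2(m[1,1],m[0,1])))
snap('scene','s1')
E
```

```text
clock: 1.6
tool_pos: [0.5399, -0.157, 0.1316]
eef_rot: [-0.001, 0.297, 0.955, 0.0]
force: [-0.1, -0.9, -0.2]
finger_gap: 0.0869
clock: 1.85
tool_pos: [0.5392, -0.1597, 0.1324]
eef_rot: [-0.0, 0.301, 0.953, -0.0]
force: [-0.0, -0.5, -0.2]
finger_gap: 0.0869
1.85 [ 0.53920089 -0.15974831  0.13240249] [-4.86602401e-01  5.65924688e-01  1.67482110e+00 -2.57962816e-04
  9.01345725e-01 -1.44484692e+00] [-0.04921852 -0.53693731 -0.1840795 ] 54.91254501169573
```

```bash
python3 -m jog '[[0,0,0,-12,0],[0,0,0,-32,0],[0,0,0,-54,0],[0,0,0,-74,0],[0,0,0,-84,0],[0,0,0,-87,0],[0,0,0,-87,0],[0.5,0,0,-87,0]]' 10; python3 -m jog '[[1,0,0,0,0],[1,0,0,0,0],[1,0,0,0,0],[1,0,0,0,0],[1,0,0,0,0]]' 10
python3 -c "
from h import *
d=snap('scene','s2'); crop(d,180,130,300,230,6,'c2'); print(arm.get_obs()['moment'])"
```

```text
clock: 2.9
tool_pos: [0.5401, -0.1597, 0.0462]
eef_rot: [0.001, 0.3, 0.954, -0.0]
force: [0.1, 0.1, 0.7]
finger_gap: 0.0825
clock: 3.52
tool_pos: [0.5396, -0.1594, 0.0455]
eef_rot: [-0.0, 0.3, 0.954, 0.0]
force: [-0.1, 0.5, -0.1]
finger_gap: 0.0354
[ 0.03464861 -0.17032902  0.01106955]
```

View pics/c2.png

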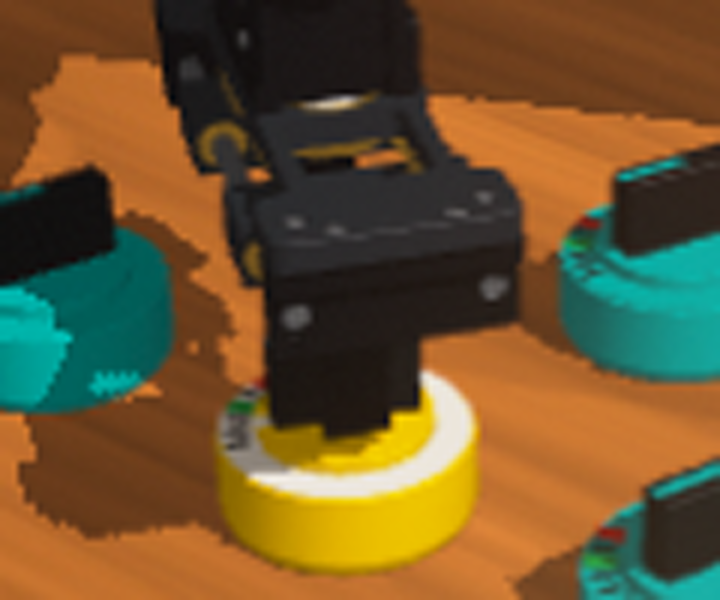

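The crop shows the fingers over the yellow dial around the bar, still closing (gap 35 mm). I'll keep closing.

```bash
python3 -m jog '[[1,0,0,0,0],[1,0,0,0,0],[1,0,0,0,0],[1,0,0,0,0],[1,0,0,0,0],[1,0,0,0,0]]' 15
```

```text
clock: 4.32
tool_pos: [0.5395, -0.16, 0.0455]
eef_rot: [-0.0, 0.3, 0.954, -0.0]
force: [-2.3, -5.6, 0.6]
finger_gap: 0.0132
```

```bash
python3 -m jog '[[1,0,0,0,-3],[1,0,0,0,-10],[1,0,0,0,-17],[1,0,0,0,-24],[1,0,0,0,-31],[1,0,0,0,-38],[1,0,0,0,-45],[1,0,0,0,-52],[1,0,0,0,-59],[1,0,0,0,-66],[1,0,0,0,-72],[1,0,0,0,-72]]' 15
python3 -m jog '[[1,0,0,0,0],[1,0,0,0,0]]'
python3 -c "
from h import *
d=snap('scene','s3'); crop(d,180,130,300,230,6,'c3'); print(arm.get_obs()['moment'])"
```

```text
clock: 5.82
tool_pos: [0.5379, -0.1605, 0.0455]
eef_rot: [-0.001, 0.803, 0.595, -0.002]
force: [-5.2, -7.6, 0.8]
finger_gap: 0.0138
clock: 6.08
tool_pos: [0.5378, -0.1605, 0.0455]
eef_rot: [-0.001, 0.803, 0.596, -0.002]
force: [-7.2, -7.9, 1.6]
finger_gap: 0.0136
[-1.43179214  0.84930543 -0.04940561]
```

View pics/c3.png

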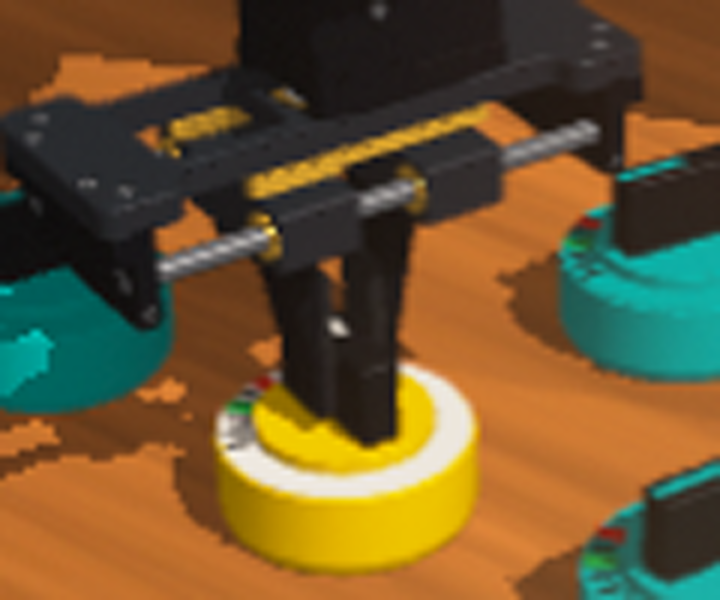

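The bar follows the fingers: it is gripped, turned to azimuth about -107°, roughly 15° past red. Now I'll turn it back by 39°.

```bash
python3 -m jog '[[1,0,0,0,3],[1,0,0,0,10],[1,0,0,0,17],[1,0,0,0,24],[1,0,0,0,31],[1,0,0,0,36],[1,0,0,0,39],[1,0,0,0,39],[1,0,0,0,39]]' 15
python3 -m jog '[[0.6,0,0,0,0],[0.3,0,0,0,0],[0,0,0,0,0],[0,0,0,0,0],[0,0,0,0,0],[0,0,0,0,0],[0,0,0,0,0],[0,0,0,0,0]]'
```

```text
clock: 7.25
tool_pos: [0.5388, -0.1605, 0.0456]
eef_rot: [-0.0, 0.558, 0.83, -0.001]
force: [-4.3, -7.6, 0.0]
finger_gap: 0.0142
clock: 8.25
tool_pos: [0.5396, -0.1594, 0.0456]
eef_rot: [0.0, 0.559, 0.829, 0.0]
force: [-0.2, -0.6, -0.3]
finger_gap: 0.0835
```

Released. I'll lift, then back off toward the start so the top camera can see the dial.

```bash
python3 -m jog '[[0,0,0,10,0],[0,0,0,35,0],[0,0,0,70,0],[0,0,0,110,0],[0,0,0,145,0],[0,0,0,165,0],[0,-15,-30,175,0],[0,-40,-75,175,0],[0,-70,-130,175,0],[0,-100,-180,175,0],[0,-130,-230,175,0],[0,-145,-260,175,0]]'
python3 -m jog '[[0,0,0,0,0],[0,-30,-40,0,0],[0,-60,-80,0,0],[0,-60,-80,0,0],[0,-60,-80,0,0]]'
python3 -c "
from h import *
d=snap('top','t4'); crop(d,308,180,388,260,7.5,'c4'); a=load('t0')
D=np.abs(d['img'].astype(int)-a['img']).max(2)
print('blue diff',D[210:262,130:186].max(),'bowl diff',D[92:162,220:295].max(),arm.get_obs()['dq'],arm.get_obs()['force'])"
```

```text
clock: 9.75
tool_pos: [0.3928, -0.4219, 0.2214]
eef_rot: [0.001, 0.56, 0.829, -0.0]
force: [0.7, 1.0, 1.2]
finger_gap: 0.0868
clock: 10.38
tool_pos: [0.3352, -0.4979, 0.2206]
eef_rot: [-0.0, 0.559, 0.829, 0.001]
force: [-0.1, 0.9, -0.2]
finger_gap: 0.0869
blue diff 18 bowl diff 15 [ 0.01013106 -0.001965   -0.00022726 -0.00452917 -0.00589773 -0.00449425] [-0.04530026  0.2404549   0.03871358]
```

View pics/c4.png

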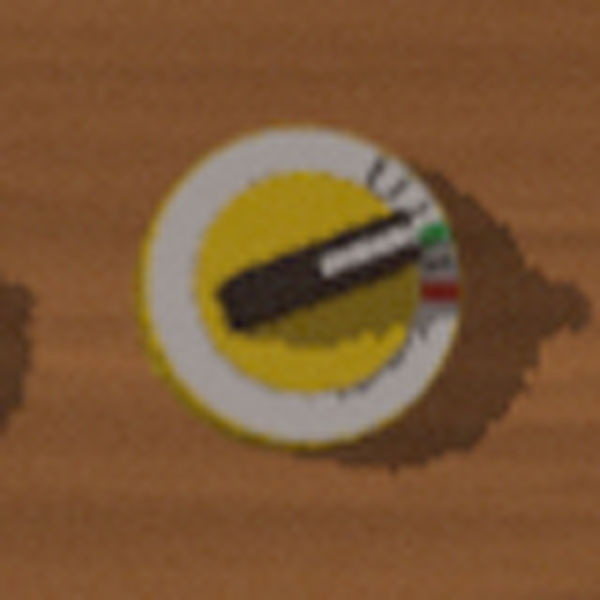

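The crop shows the white pointer line running from (325,268) to (410,232), ending on the green mark at (433,234). The blue timer and bowl regions are unchanged apart from image noise, so I'm handing in.

```bash
python3 -c "
from plant import arm
print(arm.finish_job())"
```

```text
the job is handed in; nothing more can be done
None
```

The yellow timer is set to three minutes and the job is handed in; no verdict came back. I gripped the dial's bar and turned it about 72° clockwise, to roughly 1.3 rad (about 15° past the red mark). I then turned it back 39°, let go and moved the arm clear.

- **Yellow dial:** the last top picture shows the pointer on the green mark, within about 2° as read off the image. The turn past red is worked out from the gripper's measured turn, with the bar still firmly between the fingers; I did not see it directly from above.
- **Blue timer and bowl:** both areas match the first picture apart from image noise.
- **Arm:** it stands clear with near-zero force and the gripper open, and the last clock reading before hand-in was about 10.4 s of the 32 s allowed. The highest force I read was about 11 N. No check failed or disagreed.

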